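Screw the winged cap onto the tilted paint pot

ROBOT

A 6-joint arm with a two-finger parallel gripper is mounted at the origin on the work surface. World frame = base frame: x ahead of the robot, y to its left, z up, the work surface at z = 0. Lengths are in m, angles in rad, forces in N, time in s.
With the tool pointing down it reaches from about 0.35 to 0.85 m from the base axis. Payload 8.1 kg.
Tool frame: the origin (TCP) lies on the mounting face of the last link; the fingertips stand 186 mm ahead of it and the grasp point (between the pads) lies 167 mm ahead of it; z points along the fingers, y is the line along which they close (so a half turn about z gives the same grasp; the last joint's range is limited). The gripper opens to 93 mm and grips with 3 to 60 N. Pads are 15 mm wide; open, the fingers measure 128 mm over their backs; the gripper's body (75 mm by 188 mm) begins 65 mm behind the grasp point.
Start: joints at [-1.342, 0.13, 1.488, -0, 1.523, -0.085], TCP at [0.185, -0.571, 0.405] pointing down, gripper open.
Joint ranges: [-2.96, 2.96], [-0.89, 2.26], [0.02, 2.5], [-1.34, 4.48], [0, 2.73], [-2.66, 2.66]. Speed limits (rad/s): [2.39, 2.39, 2.79, 3.14, 3.14, 3.14].

INTERFACE

Orientations are given as a rotation vector (axis times angle).
In Python, from plant import read_state, read_camera, camera_params, close_job gives the robot as it stands. The module is installed in compiled form; this text tells all that it offers.
- The arm moves only by the tool servo_tool, never from a script. Its argument "increments" is a list of rows, each an object with "slide": the shift along the tool's x, y, z in mm, a list of three; "dr": the turn, a rotation vector about the tool's x, y, z in rad, a list of three; "jaw": the closure, from 0 (fully open) to 1 (shut). In form: [{"slide": [x, y, z], "dr": [ax, ay, az], "jaw": jaw}, ...]. A call has 1 to 20 rows; each row is the pose to reach, as a shift and turn from the pose commanded when the call began, along the tool's axes at that moment; what a row does not reach only later rows make up. A row lasts 1/10 s, in which the tool goes at most 50 mm and 8.59 degrees, less where a joint would pass 70% of its speed; a pose out of reach is approached as far as the arm can. A call with a gripper value outside its range is refused whole. The fingers move at their own pace and stop on an object; "force" is the grip in N (left out, the last holds). Time passes only in rows, so rows that repeat a pose let the fingers close. It gives the time, the measured TCP pose, the force, the opening and the grip force at its end, in the units of the state.
- read_state(): the state, without advancing time (a new reading comes with each control period).
- read_camera(name): name is "side" or "top" or "wrist"; returns (picture, depth): 384x512x3 uint8, red, green, blue; 384x512 float32, m along the optical axis (not along the pixel's ray), 0 where there is no reading.
- camera_params(name): a dict with "fx", "fy", "cx", "cy" (pixels), "rvec" (rotation vector, rad) and "tvec" (3), from world to camera coordinates, as OpenCV has them. Camera axes: x right, y down, z forward; pixel columns grow to the right and rows downward; lengths in m; the calibration is good to about 2 mm. A picture is of the moment at which its call begins: read the wrist's pose just before it. camera_params takes no time and is no camera call; for the wrist camera it gives the pose at the moment of the call.
- close_job(): hands the job in; it is judged then, once.
The state is a dict: "t": time; "q": joint angles; "dq": joint speeds; "joint_torque": joint torques, N m; "tool_pos": TCP position; "orientation": TCP orientation; "force": force on the tool from outside, world axes, zero at the start; "wrist_torque": the same for the moment, N m; "opening": finger opening in m; "gripper_force": force on a finger pad.
Only numpy, scipy, OpenCV 4.12 (cv2) and the standard library are available. Lean on these libraries where they do the work, as an engineer would, in place of code of your own. Each camera call takes 0.05 s, during which the arm holds its last target. There are 200 camera calls.

TASK

Close the tilted paint pot for the break: pick up the screw cap with the wing on top, set it square on the pot's mouth, turn it backward (counter-clockwise seen from above the cap) until you feel it drop in at the start of the thread, then screw it clockwise fully home and let go. Never force it when it is blocked, and leave everything else on the table where it is.

Things in the scene. Friction and masses are not known exactly. Their poses are not given: they have to be found in the camera images.
- cap: Grey plastic screw cap, 58 mm across, 50 g, loose, standing mouth down on the table. Origin: centre of its open underside; z: out through its top. Round top face at z = 21 mm; hollow (bore 51 mm) up to z = 17.75 mm. Three small lugs 120 degrees apart, 3.5 mm thick, stick inward at its lower edge (z = 2.75 mm). A closed white jar nearby has a round cap without a wing.
- wing (a point): Middle of the cap's wing, the part to grip: an upright bar on the cap's top, 46 mm long (along x), 14 mm thick (along y), from 21 to 49.5 mm above the cap's underside. This point lies 35 mm above the underside on the cap's axis; axes as the cap's.
- cap_seat (a point): Centre of the inside of the cap's top, 17.75 mm above its underside: the face that rests on the pot's rim when screwed home. Axes as the cap's.
- stand: Steel stand, fixed, base 130 x 100 x 8 mm, holding a white plastic paint pot 72 mm across that leans 32 degrees from vertical towards the stand's -x, roughly towards the robot. Origin: centre of the base's underside, z up.
- mouth (a point): Centre of the rim of the pot's neck, about 146 mm up. z: the pot's axis, out of the mouth, 32 degrees from vertical: the cap goes on and turns about it. Neck 38 mm across, tapered to 32 mm in its top 5 mm, 23 mm tall. Three right-handed threads, 48 mm across, starts 120 degrees apart, falling 22.5 mm per turn clockwise. The angle of the starts is not given, varies and must be felt.
- thread (a point): Point on the pot's axis 7 mm below the rim, level with the thread starts (axes as mouth). Cap set on at a random angle: lugs lie on the threads, cap_seat 5.5 to 11 mm above mouth. Clockwise, posts on the threads soon block it. Counter-clockwise it climbs 3.6 mm per rad and within 100 degrees drops about 7 mm, into the thread. By chance it drops in at once when set on.
- pot: The tilted pot, fixed. Origin: centre of its bottom, 113 mm below mouth; axes as mouth. Lugs set by chance on the 4 mm wide posts (cap_seat 11 to 12 mm) first drop 5 mm onto the threads: go on turning back. Once in (cap_seat 3 to 5 mm) 13 degrees of play, then posts block counter-clockwise; 75 to 95 degrees clockwise bring it home: cap_seat at the rim, tight. Axial play 1.5 mm.
- tape: Bystander: brown tape roll, 64 mm across, 24 mm tall, lying flat. Origin: underside centre.
- jar: Bystander: closed white jar, 58 mm across, 62 mm tall, round cap without a wing. Origin: underside centre.
- cup1: Bystander: black open paint cup, 68 mm across, 62 mm tall. Origin: underside centre.
- cup2: Bystander: another such cup. Origin: underside centre.
- brush: Bystander: lying brush, 170 mm long along x, 10 mm thick. Origin: underside, 100 mm from the handle's end.
- work_frame: Bystander: flat aluminium frame, 240 x 114 x 20 mm. Origin: underside centre.
- ruler: Bystander: steel rule lying flat, 200 mm along x, 24 mm wide, 5 mm thick. Origin: underside centre.
Mind the look-alikes: they are no part of the job. Leave any purple or yellow look-alike of the cap alone.

How it is judged:
On the way:
1. the cap is set square on the mouth, not yet screwed down (z of cap_seat in the frame of mouth between 0.002 and 0.014 m and angle between the z axis of cap and the z axis of mouth, either way round below 0.15 rad and distance between cap_seat and mouth below 0.015 m), for 0.1 s.
At the end, for the whole second after the job is handed in: The cap is screwed home on the pot: the inside of its top within 1.6 mm of the rim along the pot's axis (4 mm in all), square with the pot to 0.06 rad, at rest and released (z of cap_seat in the frame of mouth below 0.0016 m and distance between cap_seat and mouth below 0.004 m and angle between the z axis of cap and the z axis of mouth, either way round below 0.06 rad and linear speed of cap below 0.01 m/s); the robot touches nothing.
It fails at once if another thing on the table (tape, jar, cups, brush, frame or ruler) is moved by more than 30 mm (distance of any of tape, jar, cup1, cup2, brush, work_frame, ruler from where it was at the start of the episode above 0.03 m).
It fails at once if the cap, not yet home, is forced against the neck with over 150 N (contact force between cap and stand above 150 N and z of cap_seat in the frame of mouth above 0.003 m and distance between cap_seat and mouth below 0.02 m).
It also fails if it takes over 64 s, if anything falls off the work surface, if the arm or the gripper's body presses on something with over 40 N, if the wrist force passes 120 N, or if a joint passes its speed limit or range.

## Working session

There is one attempt and no reset: what is moved stays moved. The work goes in short steps, Python scripts to look and compute and a tool call to move; the robot and the scene stay as the last step left them, time stands still between calls to the robot, and variables do not carry over. Pictures are saved under pics/ and viewed, at most 10 in all, crops included, and the job is handed in when it is done.

Besides the shell and the picture viewer there is one more tool, called after "Call:" in YAML: its name, and indented under it one key for each argument. servo_tool: Moves the arm, as the interface text tells. Its arguments: {"type":"object","properties":{"increments":{"type":"array"},"force":{"type":"number"}},"required":["increments"]}

```bash
mkdir -p pics
cat > h.py <<'E'
import numpy as np, cv2
from scipy.spatial.transform import Rotation as R
from plant import *
def snap(n,f):
    p=camera_params(n); im,d=read_camera(n)
    cv2.imwrite(f'pics/{f}.png',im[:,:,::-1]); np.savez(f'pics/{f}.npz',im=im,d=d,**{k:np.array(v) for k,v in p.items()})
    return im,d,p
def cloud(d,p):
    v,u=np.mgrid[0:384,0:512]
    c=np.stack([(u-p['cx'])/p['fx']*d,(v-p['cy'])/p['fy']*d,d],-1)
    Rm=R.from_rotvec(np.array(p['rvec']).ravel()).as_matrix()
    w=(c-np.array(p['tvec']).ravel())@Rm
    w[d==0]=np.nan
    return w
def load(f):
    p=np.load(f'pics/{f}.npz'); return p['im'],p['d'],p
E
python3 - <<'E'
from h import *
a,_,p=snap('top','top1'); b,_,q=snap('side','side1')
for x in(p,q):print({k:np.round(np.array(v).ravel(),3).tolist() for k,v in x.items()})
cv2.imwrite('pics/top1b.png',cv2.resize(a[:,:,::-1],(800,600)))
cv2.imwrite('pics/side1b.png',cv2.resize(b[:,:,::-1],(800,600)))
s=read_state();print(s)
E
```

```text
{'fx': [455.425], 'fy': [455.425], 'cx': [257.352], 'cy': [192.494], 'rvec': [2.176, -2.12, 0.174], 'tvec': [-0.03, 0.581, 1.183]}
{'fx': [399.988], 'fy': [399.988], 'cx': [260.469], 'cy': [188.499], 'rvec': [0.537, -2.704, 1.113], 'tvec': [0.525, 0.242, 0.947]}
{'t': 0.1, 'q': array([-1.34241501e+00,  1.31114406e-01,  1.48914131e+00, -5.10239815e-06,
        1.52299497e+00, -8.53658716e-02]), 'dq': array([-0.00014438, -0.00209499, -0.00146414, -0.0001421 ,  0.00027973,
       -0.00086117]), 'joint_torque': array([ 1.34629016e-03, -5.61337960e+01, -4.93095732e+01,  7.70743797e-02,
        2.91449216e-02, -4.70250723e-05]), 'tool_pos': array([ 0.18517063, -0.57050718,  0.40379087]), 'orientation': array([-3.10138244e+00, -4.90556110e-01,  1.93960594e-04]), 'force': array([0.21957842, 0.06200403, 0.47918331]), 'wrist_torque': array([-0.02629575,  0.01482803,  0.01107405]), 'gripper_force': 0.0, 'opening': 0.09313005604657362}
```

View pics/top1b.png

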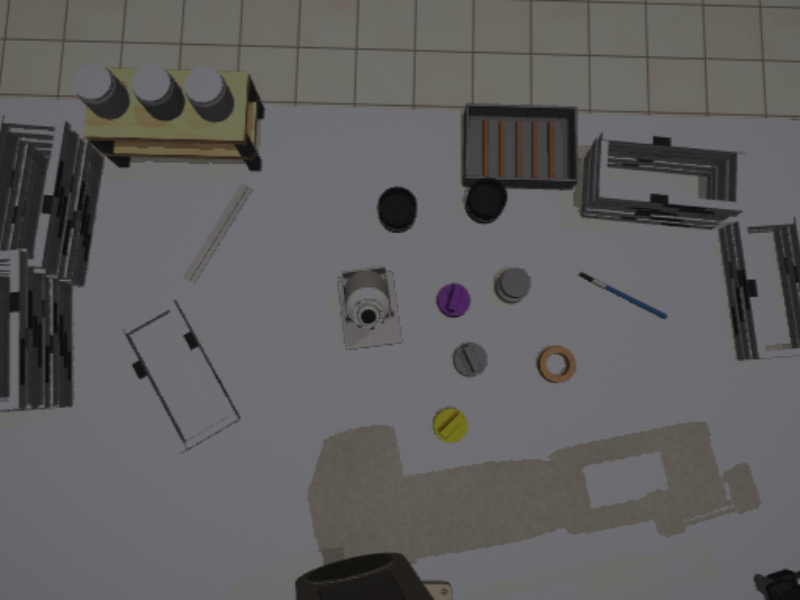

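View pics/side1b.png

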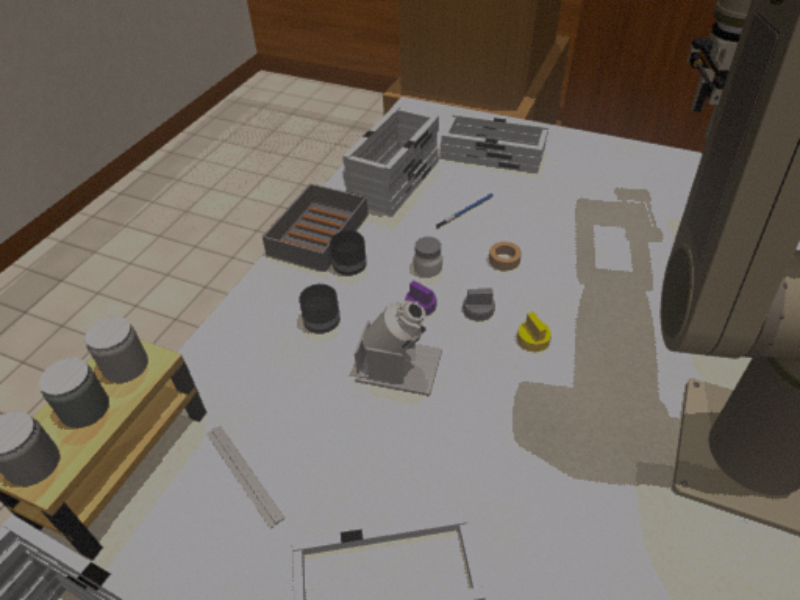

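In the top view (800x600), the possible caps are the grey winged one (470,359), purple look-alike (453,300), yellow look-alike (450,425) and the jar's round cap (513,284). I choose the grey one. The pot mouth is at (368,316) and the stand base spans (340–401, 265–348).

Run:
```python
from h import *
im,d,p=load('top1'); w=cloud(d,p)
c=im[155:265,205:345]; cv2.imwrite('pics/crop1.png',cv2.resize(c[:,:,::-1],None,fx=5.5,fy=5.5,interpolation=cv2.INTER_CUBIC))
# cap cloud
def show(n,u0,u1,v0,v1,zlo,zhi):
    q=w[v0:v1,u0:u1].reshape(-1,3); q=q[(q[:,2]>zlo)&(q[:,2]<zhi)]
    m=q.mean(0); C=np.cov(q[:,:2].T); e,V=np.linalg.eigh(C); r=cv2.minAreaRect((q[:,:2]*1000).astype(np.float32))
    print(n,len(q),m.round(4),'rect',r,'dir',np.degrees(np.arctan2(V[1,1],V[0,1])).round(1))
show('cap',288,316,217,245,.012,.03); show('wing',288,316,217,245,.04,.06)
show('base',210,262,165,228,.004,.012)
show('cap all',288,316,217,245,.012,.06)
im,d,p=load('side1'); w=cloud(d,p)
show('S wing',290,325,180,210,.04,.06); show('S cap all',290,325,180,210,.012,.06)
show('S base',220,290,185,255,.004,.012)
q=w[185:225,235:285].reshape(-1,3); q=q[q[:,2]>.10]; print(q.mean(0),q[:,2].max())
```

```text
cap 259 [ 0.4849 -0.1347  0.0221] rect ((485.46173095703125, -135.4536590576172), (54.36763000488281, 56.9119758605957), 1.4700566530227661) dir 117.1
wing 97 [ 0.4863 -0.1356  0.0499] rect ((486.2005920410156, -135.90745544433594), (44.9384651184082, 13.875360488891602), 26.099185943603516) dir -154.4
base 804 [0.5524 0.0407 0.0079] rect ((577.1529541015625, 45.022403717041016), (174.18740844726562, 142.44808959960938), 1.7404589653015137) dir -169.6
cap all 365 [ 0.4852 -0.1349  0.0298] rect ((485.46173095703125, -135.4536590576172), (54.36763000488281, 56.9119758605957), 1.4700566530227661) dir 128.6
S wing 85 [ 0.482  -0.1307  0.0472] rect ((481.71929931640625, -131.737548828125), (45.97444152832031, 15.135986328125), 26.528297424316406) dir -156.5
S cap all 308 [ 0.4793 -0.1244  0.0298] rect ((479.4820861816406, -125.29293060302734), (57.587677001953125, 42.5897216796875), 20.68098258972168) dir -158.0
S base 825 [0.5442 0.0501 0.0077] rect ((584.4130249023438, 7.5651397705078125), (149.9329071044922, 218.7685089111328), 25.37342071533203) dir 54.3
[0.55463897 0.0581818  0.12787974] 0.15498980629968043
```

View pics/crop1.png

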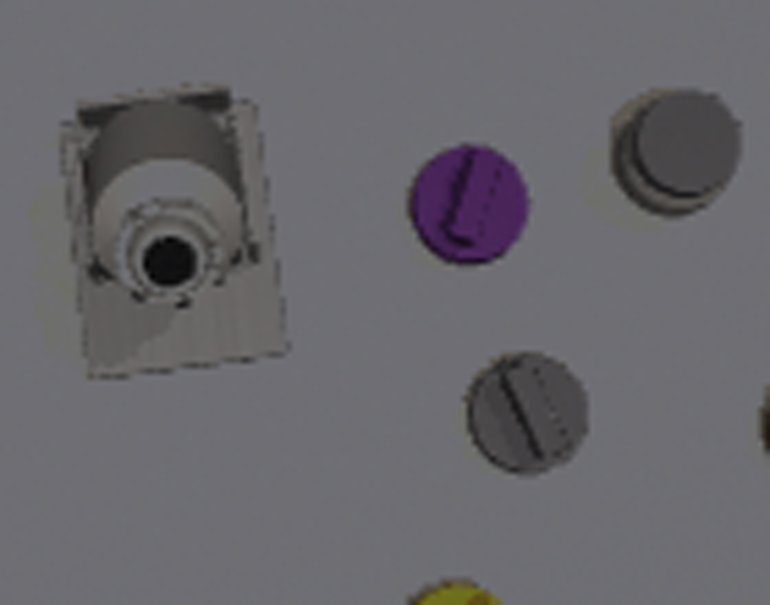

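```bash
cat >> h.py <<'E'
def down(yang): # tool pointing down, tool y at world angle yang(deg)
    a=np.radians(yang); y=np.array([np.cos(a),np.sin(a),0]); z=np.array([0,0,-1.]); return np.stack([np.cross(y,z),y,z],1)
def rel(pos,Rm,p0=None,R0=None):
    s=read_state(); p0=s['tool_pos'] if p0 is None else p0; R0=R.from_rotvec(s['orientation']).as_matrix() if R0 is None else R0
    print('slide',(R0.T@(np.array(pos)-p0)*1000).round(1).tolist(),'dr',R.from_matrix(R0.T@Rm).as_rotvec().round(4).tolist())
E
python3 - <<'E'
from h import *
rel([.484,-.1335,.33],down(-64.2))
im,d,p=load('top1'); Rm=R.from_rotvec(np.array(p['rvec'])).as_matrix(); o=-Rm.T@p['tvec']
def ray(u,v,z):
    r=Rm.T@np.array([(u-p['cx'])/p['fx'],(v-p['cy'])/p['fy'],1]); return o+r*(z-o[2])/r[2]
for n,(a,b,z) in dict(fl=(90,378,.008),fr=(287,350,.008),bl=(66,125,.008),br=(252,99,.008),mouth=(170,261,.146)).items():
    print(n,ray(205+a/5.5-.5,155+b/5.5-.5,z).round(4))
w=cloud(d,p)[195:215,225:250].reshape(-1,3);print(np.nanmax(w[:,2]), w[w[:,2]>.135].mean(0))
E
```

```text
slide [419.1, -323.3, 74.4] dr [-0.0016, -0.0002, -0.1365]
fl [0.4993 0.0826 0.008 ]
fr [ 0.5159 -0.0153  0.008 ]
bl [0.6272 0.0995 0.008 ]
br [0.6432 0.0056 0.008 ]
mouth [0.5413 0.0392 0.146 ]
0.1588667452142342 [0.54464958 0.04008718 0.14655116]
```

Call:
servo_tool:
  increments:
    - {"slide": [419, -323, 74], "dr": [0, 0, -0.1365], "jaw": 0.3}
    - {"slide": [419, -323, 74], "dr": [0, 0, -0.1365], "jaw": 0.3}
    - {"slide": [419, -323, 74], "dr": [0, 0, -0.1365], "jaw": 0.3}
    - {"slide": [419, -323, 74], "dr": [0, 0, -0.1365], "jaw": 0.3}
    - {"slide": [419, -323, 74], "dr": [0, 0, -0.1365], "jaw": 0.3}
    - {"slide": [419, -323, 74], "dr": [0, 0, -0.1365], "jaw": 0.3}
    - {"slide": [419, -323, 74], "dr": [0, 0, -0.1365], "jaw": 0.3}
    - {"slide": [419, -323, 74], "dr": [0, 0, -0.1365], "jaw": 0.3}
    - {"slide": [419, -323, 74], "dr": [0, 0, -0.1365], "jaw": 0.3}
    - {"slide": [419, -323, 74], "dr": [0, 0, -0.1365], "jaw": 0.3}
    - {"slide": [419, -323, 74], "dr": [0, 0, -0.1365], "jaw": 0.3}
    - {"slide": [419, -323, 74], "dr": [0, 0, -0.1365], "jaw": 0.3}
    - {"slide": [419, -323, 74], "dr": [0, 0, -0.1365], "jaw": 0.3}
    - {"slide": [419, -323, 74], "dr": [0, 0, -0.1365], "jaw": 0.3}
    - {"slide": [419, -323, 74], "dr": [0, 0, -0.1365], "jaw": 0.3}
    - {"slide": [419, -323, 74], "dr": [0, 0, -0.1365], "jaw": 0.3}

```text
t: 1.7
tool_pos: [0.4837, -0.1351, 0.3309]
orientation: [3.063, 0.699, 0.0]
force: [0.4, -0.3, -0.8]
opening: 0.0648
gripper_force: 0.0
```

Run:
```python
from h import *
s=read_state();print(s['t'],s['q'].round(3),s['tool_pos'],s['opening'])
im,d,p=snap('wrist','w1'); w=cloud(d,p)
print({k:np.round(np.array(v).ravel(),3).tolist() for k,v in p.items()})
cv2.imwrite('pics/w1b.png',cv2.resize(im[:,:,::-1],(800,600)))
g=(im.max(2).astype(int)-im.min(2)<40)
near=np.hypot(w[...,0]-.484,w[...,1]+.1335)<.045
for n,lo,hi in(('wing',.043,.056),('cap',.012,.027)):
    q=w[near&(w[...,2]>lo)&(w[...,2]<hi)]; r=cv2.minAreaRect((q[:,:2]*1000).astype(np.float32)); print(n,len(q),q.mean(0).round(4),r)
```

```text
1.7 [-0.374 -0.089  1.847 -0.     1.383  0.748] [ 0.48369111 -0.13510177  0.33093524] 0.06479236239632356
{'fx': [318.509], 'fy': [318.509], 'cx': [260.97], 'cy': [186.076], 'rvec': [-2.439, 1.534, 0.227], 'tvec': [-0.332, 0.348, 0.43]}
wing 837 [ 0.4837 -0.1358  0.0492] ((482.7231140136719, -136.47003173828125), (46.01256561279297, 13.786600112915039), 25.242094039916992)
cap 2071 [ 0.4855 -0.1351  0.0208] ((483.3895263671875, -136.29092407226562), (56.3957633972168, 57.76969909667969), 25.405569076538086)
```

View pics/w1b.png

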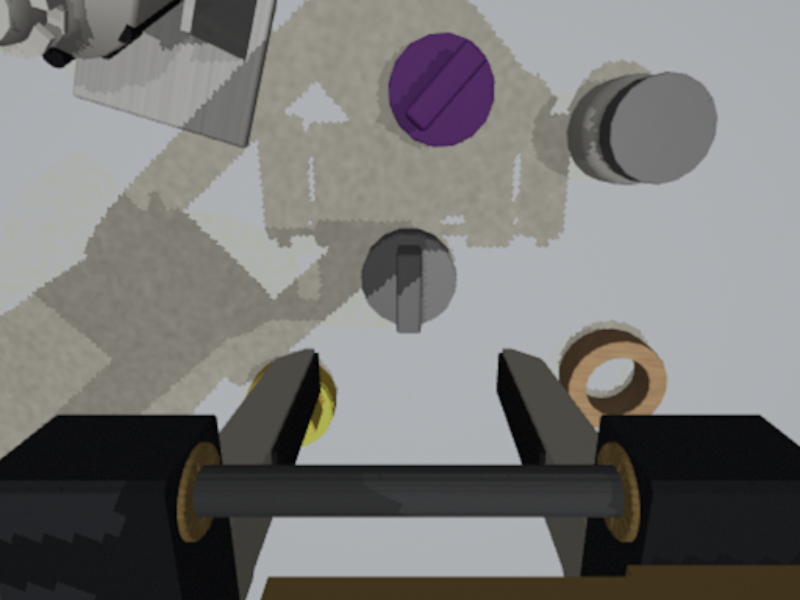

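Run:
```python
from h import *
rel([.4835,-.1361,.2095],down(-64.6))
```

```text
slide [-0.7, 0.8, 121.4] dr [0.0003, -0.0002, 0.0054]
```

Call:
servo_tool:
  increments:
    - {"slide": [-0.7, 0.8, 45], "dr": [0, 0, 0.005], "jaw": 0.3}
    - {"slide": [-0.7, 0.8, 80], "dr": [0, 0, 0.005], "jaw": 0.3}
    - {"slide": [-0.7, 0.8, 100], "dr": [0, 0, 0.005], "jaw": 0.3}
    - {"slide": [-0.7, 0.8, 110], "dr": [0, 0, 0.005], "jaw": 0.3}
    - {"slide": [-0.7, 0.8, 116], "dr": [0, 0, 0.005], "jaw": 0.3}
    - {"slide": [-0.7, 0.8, 120], "dr": [0, 0, 0.005], "jaw": 0.3}
    - {"slide": [-0.7, 0.8, 120], "dr": [0, 0, 0.005], "jaw": 0.3}
    - {"slide": [-0.7, 0.8, 120], "dr": [0, 0, 0.005], "jaw": 0.3}

```text
t: 2.55
tool_pos: [0.4843, -0.1354, 0.2118]
orientation: [3.063, 0.693, 0.002]
force: [0.2, 0.4, 0.1]
opening: 0.0649
gripper_force: 0.0
```

Run:
```python
from h import *
rel([.4835,-.1361,.2095],down(-64.6));s=read_state();print(s['tool_pos'],s['force'])
```

```text
slide [-1.1, 0.3, 2.3] dr [0.0013, -0.0012, 0.002]
[ 0.48433295 -0.13538513  0.21184677] [0.2309562  0.4298661  0.06990235]
```

Call:
servo_tool:
  increments:
    - {"slide": [-1, 0.3, 2], "dr": [0, 0, 0.002], "jaw": 0.5}
    - {"slide": [-1, 0.3, 2.3], "dr": [0, 0, 0.002], "jaw": 0.8}
    - {"slide": [-1, 0.3, 2.3], "dr": [0, 0, 0.002], "jaw": 1}
    - {"slide": [-1, 0.3, 2.3], "dr": [0, 0, 0.002], "jaw": 1}
    - {"slide": [-1, 0.3, 2.3], "dr": [0, 0, 0.002], "jaw": 1}
    - {"slide": [-1, 0.3, 2.3], "dr": [0, 0, 0.002], "jaw": 1}
    - {"slide": [-1, 0.3, 2.3], "dr": [0, 0, 0.002], "jaw": 1}
    - {"slide": [-1, 0.3, 2.3], "dr": [0, 0, 0.002], "jaw": 1}
    - {"slide": [-1, 0.3, 2.3], "dr": [0, 0, 0.002], "jaw": 1}
    - {"slide": [-1, 0.3, 2.3], "dr": [0, 0, 0.002], "jaw": 1}
  force: 40

```text
t: 3.55
tool_pos: [0.483, -0.1359, 0.2085]
orientation: [3.065, 0.691, 0.0]
force: [-0.0, -0.0, -0.5]
opening: 0.0138
gripper_force: 40.0
```

```bash
cat >> h.py <<'E'
def potR(yaw=8.8,tw=10,tilt=32):
    a,t,k=np.radians(yaw),np.radians(tilt),np.radians(tw); c,s_=np.cos(a),np.sin(a)
    z=np.array([np.sin(t)*c,np.sin(t)*s_,-np.cos(t)]); y=np.array([np.cos(t)*c,np.cos(t)*s_,np.sin(t)])
    return np.stack([np.cross(y,z),y,z],1)@R.from_rotvec([0,0,k]).as_matrix()
E
python3 - <<'E'
from h import *
M=np.array([.5413,.0392,.146]); Rm=potR(); rel(M-Rm[:,2]*.280,Rm)
p=camera_params('wrist'); Rc=R.from_rotvec(np.array(p['rvec']).ravel()).as_matrix(); s=read_state(); R0=R.from_rotvec(s['orientation']).as_matrix()
print('cam in tool',R0.T@(-Rc.T@np.array(p['tvec']).ravel()-s['tool_pos']),'\n',R0.T@Rc.T)
E
```

```text
slide [-14.5, -175.5, -175.0] dr [-0.4385, 0.3907, -1.0764]
cam in tool [0.08062071 0.00049574 0.02016502] 
 [[-5.39186970e-04 -9.56510037e-01 -2.91698918e-01]
 [ 9.99999426e-01 -7.85789784e-04  7.28248004e-04]
 [-9.25790555e-04 -2.91698358e-01  9.56509911e-01]]
```

Run:
```python
from h import *
M=np.array([.5413,.0392,.146]); Rm=potR(); rel(M-Rm[:,2]*.280-Rm[:,0]*.06,Rm)
```

```text
slide [-39.8, -121.4, -169.5] dr [-0.4385, 0.3907, -1.0764]
```

Call:
servo_tool:
  increments:
    - {"slide": [0, 0, -30], "dr": [0, 0, 0], "jaw": 1}
    - {"slide": [0, 0, -80], "dr": [0, 0, 0], "jaw": 1}
    - {"slide": [0, 0, -130], "dr": [0, 0, 0], "jaw": 1}
    - {"slide": [-40, -121, -170], "dr": [-0.4385, 0.3907, -1.0764], "jaw": 1}
    - {"slide": [-40, -121, -170], "dr": [-0.4385, 0.3907, -1.0764], "jaw": 1}
    - {"slide": [-40, -121, -170], "dr": [-0.4385, 0.3907, -1.0764], "jaw": 1}
    - {"slide": [-40, -121, -170], "dr": [-0.4385, 0.3907, -1.0764], "jaw": 1}
    - {"slide": [-40, -121, -170], "dr": [-0.4385, 0.3907, -1.0764], "jaw": 1}
    - {"slide": [-40, -121, -170], "dr": [-0.4385, 0.3907, -1.0764], "jaw": 1}
    - {"slide": [-40, -121, -170], "dr": [-0.4385, 0.3907, -1.0764], "jaw": 1}
    - {"slide": [-40, -121, -170], "dr": [-0.4385, 0.3907, -1.0764], "jaw": 1}
    - {"slide": [-40, -121, -170], "dr": [-0.4385, 0.3907, -1.0764], "jaw": 1}
    - {"slide": [-40, -121, -170], "dr": [-0.4385, 0.3907, -1.0764], "jaw": 1}
    - {"slide": [-40, -121, -170], "dr": [-0.4385, 0.3907, -1.0764], "jaw": 1}
    - {"slide": [-40, -121, -170], "dr": [-0.4385, 0.3907, -1.0764], "jaw": 1}
    - {"slide": [-40, -121, -170], "dr": [-0.4385, 0.3907, -1.0764], "jaw": 1}
    - {"slide": [-40, -121, -170], "dr": [-0.4385, 0.3907, -1.0764], "jaw": 1}

```text
t: 5.25
tool_pos: [0.3951, -0.0436, 0.3784]
orientation: [1.962, 1.921, 0.64]
force: [0.9, -0.6, -0.9]
opening: 0.0138
gripper_force: 40.0
```

Run:
```python
from h import *
s=read_state();print(s['t'],s['q'].round(3),s['tool_pos'],s['opening'],s['force'])
im,d,p=snap('wrist','w2'); w=cloud(d,p)
cv2.imwrite('pics/w2b.png',cv2.resize(im[:,:,::-1],(800,600)))
M=np.array([.5413,.0392,.146]); Rm=potR(); rel(M-Rm[:,2]*.280-Rm[:,0]*.06,Rm)
c=Rm.T@np.zeros(3)
Rc=R.from_rotvec(np.array(p['rvec']).ravel()).as_matrix(); q=Rc@M+np.array(p['tvec']).ravel(); print('M px(800)',(q[0]/q[2]*p['fx']+p['cx'])*1.5625,(q[1]/q[2]*p['fy']+p['cy'])*1.5625)
```

```text
5.25 [-0.369 -0.778  2.31   0.297  1.131 -0.409] [ 0.39505988 -0.04359436  0.37843447] 0.01382433884787336 [ 0.87324255 -0.59090422 -0.89699123]
slide [0.3, -0.3, 0.4] dr [-0.0004, -0.0001, -0.0]
M px(800) 408.0536009353055 179.97457971787313
```

View pics/w2b.png

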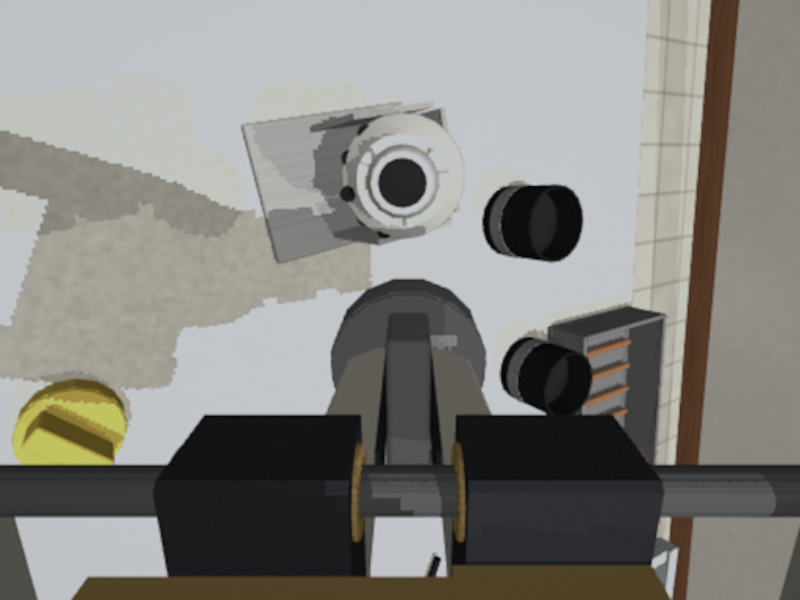

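The mouth's hole is centred at (402,182), near the predicted (408,180). The held cap is square in the grip at (408,340).

Run:
```python
from h import *
im,d,p=load('w2'); w=cloud(d,p); M=np.array([.5413,.0392,.146]); Rm=potR(tw=0)
ax=-Rm[:,2]
q=(w-M); h=q@ax; L=np.stack([q@Rm[:,0],q@Rm[:,1]],-1)
# hole: dark blob
sub=(im.max(2)<60); box=np.zeros_like(sub); box[92:142,232:284]=1; m=(sub&box).astype(np.uint8)
n,lab,st,ce=cv2.connectedComponentsWithStats(m); i=1+np.argmax(st[1:,4]); print(st[i],ce[i])
cs,_=cv2.findContours((lab==i).astype(np.uint8),0,1); e=cv2.fitEllipse(max(cs,key=len)); print('ell',e)
# rim points near outside hole
r=np.hypot(*(np.moveaxis(L,-1,0)))
near=r<.045
for lo in np.arange(-.03,.012,.002):
    k=near&(h>=lo)&(h<lo+.002); 
    if k.sum()>5: print(round(lo,3),k.sum(),(L[k].mean(0)*1000).round(1), (np.ptp(L[k],0)*1000).round(1))
rim=near&(h>-.004)&(h<.006)
P=w[rim]; c=P.mean(0); u,s,vt=np.linalg.svd(P-c); nrm=vt[2]*np.sign(vt[2][2]); print('rim',c,nrm,ax, 'tilt',np.degrees(np.arccos(nrm[2])),'yaw',np.degrees(np.arctan2(-nrm[1],-nrm[0])))
Rc=R.from_rotvec(p['rvec']).as_matrix(); o=-Rc.T@p['tvec']
def onplane(u,v,z=0):
    g=Rc.T@np.array([(u-p['cx'])/p['fx'],(v-p['cy'])/p['fy'],1]); return o+g*(((M+ax*z-o)@ax)/(g@ax))
print('hole centre',onplane(*e[0]))
```

```text
[243 102  29  30 705] [257.01985816 116.50780142]
ell ((257.0216064453125, 116.50898742675781), (28.688676834106445, 29.47590446472168), 171.31512451171875)
-0.03 473 [ 2.  -2.7] [66.7 67.1]
-0.028 476 [ 1.5 -4.1] [62.3 67.6]
-0.026 431 [ 3.4 -6.5] [57.8 66.3]
-0.024 181 [12.3  0.5] [53.  54.7]
-0.022 29 [16.8  3.8] [20.9 45. ]
-0.012 125 [ 2.3 -5.1] [42.7 46.7]
-0.01 192 [ 0.1 -1.8] [45.1 47.3]
-0.008 284 [ 0.3 -4.5] [46.5 45.7]
-0.006 292 [-0.3 -3.7] [47.7 46.9]
-0.004 239 [ 1.5 -2.3] [46.1 46. ]
-0.002 198 [-0.2 -3.9] [36.6 37.4]
0.0 560 [ 0.  -3.6] [34.2 34.5]
0.002 854 [-0.3 -3.8] [31.9 31.7]
0.004 12 [-1.5 -1.5] [23.7 13.7]
rim [0.53771633 0.03867022 0.14508812] [-0.51937077 -0.06599167  0.85199713] [-0.52368126 -0.08107014  0.8480481 ] tilt 31.570443126795933 yaw 7.241245703932366
hole centre [0.53848038 0.03830916 0.14417369]
```

Run:
```python
from h import *
im,d,p=load('w2'); w=cloud(d,p); M=np.array([.5370,.0385,.146]); Rm=potR(yaw=8.3,tw=0); ax=-Rm[:,2]
q=w-M; h=q@ax; r=np.linalg.norm(q-h[...,None]*ax,axis=-1)
k=(r<.0158)&(abs(h)<.003); P=w[k]; c=P.mean(0); n=np.linalg.svd(P-c)[2][2]; n*=np.sign(n[2])
print(k.sum(),np.median(h[k]),c,'tilt',np.degrees(np.arccos(n[2])),'yaw',np.degrees(np.arctan2(-n[1],-n[0])))
Rm=potR(yaw=8.3); rel(M-Rm[:,2]*(.19075+.024),Rm)
```

```text
1264 -6.9849502926753975e-06 [0.53699698 0.03871461 0.14599091] tilt 32.00730079525414 yaw 8.111355685116068
slide [60.6, -4.1, 63.4] dr [-0.0012, -0.0047, 0.0074]
```

Call:
servo_tool:
  increments:
    - {"slide": [40, -4, 20], "dr": [-0.001, -0.005, 0.007], "jaw": 1}
    - {"slide": [60.5, -4, 45], "dr": [-0.001, -0.005, 0.007], "jaw": 1}
    - {"slide": [60.5, -4, 63.4], "dr": [-0.001, -0.005, 0.007], "jaw": 1}
    - {"slide": [60.5, -4, 63.4], "dr": [-0.001, -0.005, 0.007], "jaw": 1}
    - {"slide": [60.5, -4, 63.4], "dr": [-0.001, -0.005, 0.007], "jaw": 1}
    - {"slide": [60.5, -4, 63.4], "dr": [-0.001, -0.005, 0.007], "jaw": 1}

```text
t: 5.9
tool_pos: [0.4246, 0.0214, 0.3293]
orientation: [1.968, 1.91, 0.638]
force: [0.4, -0.1, 0.0]
opening: 0.0137
gripper_force: 40.0
```

```bash
cat >> h.py <<'E'
M=np.array([.5370,.0386,.146]); AX=-potR(yaw=8.2,tw=0)[:,2]
def stat():
    s=read_state(); Rt=R.from_rotvec(s['orientation']).as_matrix(); Rp=potR(yaw=8.2,tw=0)
    seat=s['tool_pos']+Rt[:,2]*.19075; e=Rt.T@(seat-M)*1000
    tw=R.from_matrix(Rp.T@Rt).as_rotvec()
    print('t %.2f q6 %.3f seat-in-mouth: h %.1f mm, tool xy err %s, rot rel pot (deg) %s'%(s['t'],s['q'][5],(seat-M)@AX*1000,e[:2].round(1),np.degrees(tw).round(2)))
    print('F tool',(Rt.T@s['force']).round(1),'T tool',(Rt.T@s['wrist_torque']).round(2),'open',round(s['opening'],4),'q',s['q'].round(2))
E
python3 -c "
from h import *
stat()"
```

```text
t 5.90 q6 -0.177 seat-in-mouth: h 25.0 mm, tool xy err [-0.8  1.1], rot rel pot (deg) [-0.07 -0.    9.92]
F tool [-0.1  0.4  0.2] T tool [ 0.21 -0.12 -0.03] open 0.0137 q [-0.14 -0.65  2.33  0.18  0.93 -0.18]
```

Call:
servo_tool:
  increments:
    - {"slide": [0.6, -0.9, 4], "dr": [0, 0, 0], "jaw": 1}
    - {"slide": [0.6, -0.9, 8], "dr": [0, 0, 0], "jaw": 1}
    - {"slide": [0.6, -0.9, 11], "dr": [0, 0, 0], "jaw": 1}
    - {"slide": [0.6, -0.9, 13], "dr": [0, 0, 0], "jaw": 1}
    - {"slide": [0.6, -0.9, 13], "dr": [0, 0, 0], "jaw": 1}

```text
t: 6.4
tool_pos: [0.4305, 0.0235, 0.3163]
orientation: [1.969, 1.912, 0.637]
force: [0.5, 0.2, -0.8]
opening: 0.0135
gripper_force: 40.0
```

```bash
python3 -c "
from h import *
stat()"
```

```text
t 6.40 q6 -0.176 seat-in-mouth: h 10.7 mm, tool xy err [ 0.1 -1.1], rot rel pot (deg) [0.04 0.03 9.91]
F tool [ 0.1 -0.   0.9] T tool [ 0.21 -0.06 -0.01] open 0.0135 q [-0.13 -0.61  2.33  0.18  0.89 -0.18]
```

Call:
servo_tool:
  increments:
    - {"slide": [0, 0.8, 0.5], "dr": [0, 0, 0], "jaw": 1}
    - {"slide": [0, 0.8, 1.5], "dr": [0, 0, 0], "jaw": 1}
    - {"slide": [0, 0.8, 2.5], "dr": [0, 0, 0], "jaw": 1}
    - {"slide": [0, 0.8, 2.5], "dr": [0, 0, 0], "jaw": 1}

```text
t: 6.8
tool_pos: [0.4326, 0.0236, 0.3158]
orientation: [1.968, 1.912, 0.637]
force: [-9.9, -0.5, 9.0]
opening: 0.0135
gripper_force: 40.0
```

```bash
python3 -c "
from h import *
stat()"
```

```text
t 6.80 q6 -0.176 seat-in-mouth: h 9.2 mm, tool xy err [0.2 0.6], rot rel pot (deg) [-0.01  0.02  9.86]
F tool [  0.3  -3.7 -12.8] T tool [ 0.98 -0.19 -0.09] open 0.0135 q [-0.13 -0.6   2.33  0.18  0.89 -0.18]
```

Call:
servo_tool:
  increments:
    - {"slide": [0, -0.4, -0.1], "dr": [0, 0, -0.1], "jaw": 1}
    - {"slide": [0, -0.4, -0.4], "dr": [0, 0, -0.2], "jaw": 1}
    - {"slide": [0, -0.4, -0.7], "dr": [0, 0, -0.3], "jaw": 1}
    - {"slide": [0, -0.4, -0.7], "dr": [0, 0, -0.3], "jaw": 1}

```text
t: 7.2
tool_pos: [0.4318, 0.0236, 0.3154]
orientation: [1.63, 2.148, 0.551]
force: [-0.3, -0.8, -1.3]
opening: 0.0137
gripper_force: 40.0
```

```bash
python3 -c "
from h import *
stat()"
```

```text
t 7.20 q6 -0.478 seat-in-mouth: h 9.2 mm, tool xy err [ 0.3 -0.2], rot rel pot (deg) [-0.01  0.02 -7.39]
F tool [-0.6 -1.1  0.9] T tool [ 0.17  0.01 -0.05] open 0.0137 q [-0.13 -0.61  2.33  0.18  0.89 -0.48]
```

Call:
servo_tool:
  increments:
    - {"slide": [-0.2, 0.2, 1], "dr": [0, 0, 0], "jaw": 1}
    - {"slide": [-0.2, 0.2, 2], "dr": [0, 0, 0], "jaw": 1}
    - {"slide": [-0.2, 0.2, 2.5], "dr": [0, 0, 0], "jaw": 1}
    - {"slide": [-0.2, 0.2, 2.5], "dr": [0, 0, 0], "jaw": 1}

```text
t: 7.6
tool_pos: [0.4333, 0.0236, 0.3132]
orientation: [1.634, 2.146, 0.552]
force: [-0.3, 0.2, -0.2]
opening: 0.0138
gripper_force: 40.0
```

```bash
python3 -c "
from h import *
stat()"
```

```text
t 7.60 q6 -0.476 seat-in-mouth: h 6.6 mm, tool xy err [ 0.1 -0.3], rot rel pot (deg) [ 0.01  0.03 -7.24]
F tool [ 0.2 -0.3  0.1] T tool [ 0.18 -0.01  0.  ] open 0.0138 q [-0.13 -0.6   2.33  0.19  0.88 -0.48]
```

Call:
servo_tool:
  increments:
    - {"slide": [0, 0.2, 1], "dr": [0, 0, 0], "jaw": 1}
    - {"slide": [0, 0.2, 2], "dr": [0, 0, 0], "jaw": 1}
    - {"slide": [0, 0.2, 2.5], "dr": [0, 0, 0], "jaw": 1}
    - {"slide": [0, 0.2, 2.5], "dr": [0, 0, 0], "jaw": 1}

```text
t: 8.0
tool_pos: [0.4347, 0.0238, 0.3123]
orientation: [1.632, 2.148, 0.551]
force: [-19.3, -2.7, 15.2]
opening: 0.0138
gripper_force: 40.0
```

```bash
python3 -c "
from h import *
stat()"
```

```text
t 8.00 q6 -0.477 seat-in-mouth: h 5.1 mm, tool xy err [-0.   0.3], rot rel pot (deg) [ 0.04  0.02 -7.32]
F tool [  1.2  -8.4 -23.2] T tool [ 1.76  0.38 -0.07] open 0.0138 q [-0.13 -0.59  2.32  0.18  0.88 -0.48]
```

Call:
servo_tool:
  increments:
    - {"slide": [0, -0.5, -0.7], "dr": [0, 0, 0], "jaw": 1}
    - {"slide": [0, -0.5, -0.7], "dr": [0, 0, -0.07], "jaw": 1}
    - {"slide": [0, -0.5, -0.7], "dr": [0, 0, -0.14], "jaw": 1}
    - {"slide": [0, -0.5, -0.7], "dr": [0, 0, -0.14], "jaw": 1}

```text
t: 8.4
tool_pos: [0.4346, 0.0237, 0.3133]
orientation: [1.463, 2.239, 0.51]
force: [-6.8, -0.6, 8.3]
opening: 0.0137
gripper_force: 40.0
```

```bash
python3 -c "
from h import *
stat()"
```

```text
t 8.40 q6 -0.620 seat-in-mouth: h 6.0 mm, tool xy err [-0.5  1.3], rot rel pot (deg) [ -0.15  -0.02 -15.46]
F tool [  0.7  -1.2 -10.7] T tool [ 0.28  0.21 -0.08] open 0.0137 q [-0.13 -0.59  2.32  0.19  0.88 -0.62]
```

Call:
servo_tool:
  increments:
    - {"slide": [0, 0, -0.2], "dr": [0, 0, -0.07], "jaw": 1}
    - {"slide": [0, 0, -0.4], "dr": [0, 0, -0.14], "jaw": 1}
    - {"slide": [0, 0, -0.6], "dr": [0, 0, -0.21], "jaw": 1}
    - {"slide": [0, 0, -0.6], "dr": [0, 0, -0.21], "jaw": 1}

```text
t: 8.8
tool_pos: [0.4343, 0.0237, 0.314]
orientation: [1.209, 2.357, 0.442]
force: [-6.4, 0.2, 9.0]
opening: 0.0136
gripper_force: 40.0
```

```bash
python3 -c "
from h import *
stat()"
```

```text
t 8.80 q6 -0.830 seat-in-mouth: h 6.7 mm, tool xy err [-0.8  1.4], rot rel pot (deg) [ -0.17  -0.03 -27.5 ]
F tool [  1.2   0.1 -10.9] T tool [ 0.2   0.35 -0.12] open 0.0136 q [-0.13 -0.6   2.32  0.19  0.88 -0.83]
```

Call:
servo_tool:
  increments:
    - {"slide": [0, 0, -0.36], "dr": [0, 0, -0.1], "jaw": 1}
    - {"slide": [0, 0, -0.72], "dr": [0, 0, -0.2], "jaw": 1}
    - {"slide": [0, 0, -1.08], "dr": [0, 0, -0.3], "jaw": 1}
    - {"slide": [0, 0, -1.4], "dr": [0, 0, -0.4], "jaw": 1}
    - {"slide": [0, 0, -1.8], "dr": [0, 0, -0.5], "jaw": 1}
    - {"slide": [0, 0, -1.8], "dr": [0, 0, -0.5], "jaw": 1}

```text
t: 9.4
tool_pos: [0.4333, 0.0236, 0.3155]
orientation: [0.577, 2.54, 0.269]
force: [-7.1, -0.8, 9.4]
opening: 0.0137
gripper_force: 40.0
```

```bash
python3 -c "
from h import *
stat()"
```

```text
t 9.40 q6 -1.330 seat-in-mouth: h 8.5 mm, tool xy err [-1.4  0.8], rot rel pot (deg) [ -0.16  -0.08 -56.21]
F tool [  1.   -0.4 -11.8] T tool [ 0.02  0.45 -0.1 ] open 0.0137 q [-0.13 -0.6   2.32  0.19  0.88 -1.33]
```

Call:
servo_tool:
  increments:
    - {"slide": [0, 0, -0.36], "dr": [0, 0, -0.1], "jaw": 1}
    - {"slide": [0, 0, -0.72], "dr": [0, 0, -0.2], "jaw": 1}
    - {"slide": [0, 0, -1.08], "dr": [0, 0, -0.3], "jaw": 1}
    - {"slide": [0, 0, -1.08], "dr": [0, 0, -0.3], "jaw": 1}

```text
t: 9.8
tool_pos: [0.4328, 0.0234, 0.3164]
orientation: [0.189, 2.581, 0.16]
force: [-5.8, -1.7, 8.0]
opening: 0.0137
gripper_force: 40.0
```

```bash
python3 -c "
from h import *
stat()"
```

```text
t 9.80 q6 -1.630 seat-in-mouth: h 9.6 mm, tool xy err [-1.7  0.3], rot rel pot (deg) [ -0.15  -0.12 -73.4 ]
F tool [  0.5  -1.  -10. ] T tool [ 0.07  0.33 -0.1 ] open 0.0137 q [-0.13 -0.61  2.33  0.19  0.88 -1.63]
```

Call:
servo_tool:
  increments:
    - {"slide": [0, 0, -0.36], "dr": [0, 0, -0.1], "jaw": 1}
    - {"slide": [0, 0, -0.6], "dr": [0, 0, -0.2], "jaw": 1}
    - {"slide": [0, 0, -0.8], "dr": [0, 0, -0.3], "jaw": 1}
    - {"slide": [0, 0, -0.8], "dr": [0, 0, -0.3], "jaw": 1}

```text
t: 10.2
tool_pos: [0.4318, 0.0234, 0.3154]
orientation: [-0.195, 2.576, 0.051]
force: [0.3, 0.4, 0.5]
opening: 0.0139
gripper_force: 40.0
```

```bash
python3 -c "
from h import *
stat()"
```

```text
t 10.20 q6 -1.928 seat-in-mouth: h 9.2 mm, tool xy err [ 0.2 -0. ], rot rel pot (deg) [-3.000e-02  0.000e+00 -9.045e+01]
F tool [-0.6  0.4 -0.3] T tool [-0.08  0.16  0.02] open 0.0139 q [-0.13 -0.61  2.33  0.19  0.89 -1.93]
```

Call:
servo_tool:
  increments:
    - {"slide": [0, 0, 1.5], "dr": [0, 0, 0], "jaw": 1}
    - {"slide": [0, 0, 3], "dr": [0, 0, 0], "jaw": 1}
    - {"slide": [0, 0, 4], "dr": [0, 0, 0], "jaw": 1}
    - {"slide": [0, 0, 5], "dr": [0, 0, 0], "jaw": 1}
    - {"slide": [0, 0, 5], "dr": [0, 0, 0], "jaw": 1}

```text
t: 10.7
tool_pos: [0.4345, 0.0238, 0.3111]
orientation: [-0.193, 2.577, 0.051]
force: [2.5, 0.3, -0.8]
opening: 0.0136
gripper_force: 40.0
```

```bash
python3 -c "
from h import *
stat()"
```

```text
t 10.70 q6 -1.927 seat-in-mouth: h 4.1 mm, tool xy err [0.3 0. ], rot rel pot (deg) [-3.000e-02  1.000e-02 -9.034e+01]
F tool [-1.7 -0.1  2. ] T tool [-0.12 -0.1   0.01] open 0.0136 q [-0.13 -0.59  2.33  0.19  0.87 -1.93]
```

Call:
servo_tool:
  increments:
    - {"slide": [0, 0, 0.7], "dr": [0, 0, 0], "jaw": 1}
    - {"slide": [0, 0, 1.4], "dr": [0, 0, 0], "jaw": 1}
    - {"slide": [0, 0, 2], "dr": [0, 0, 0], "jaw": 1}
    - {"slide": [0, 0, 2], "dr": [0, 0, 0], "jaw": 1}

```text
t: 11.1
tool_pos: [0.4354, 0.0239, 0.3103]
orientation: [-0.194, 2.577, 0.051]
force: [-14.5, -0.8, 11.4]
opening: 0.0139
gripper_force: 40.0
```

```bash
python3 -c "
from h import *
stat()"
```

```text
t 11.10 q6 -1.928 seat-in-mouth: h 3.0 mm, tool xy err [-0. -0.], rot rel pot (deg) [-1.00e-02  2.00e-02 -9.04e+01]
F tool [  6.2   1.3 -17.3] T tool [-0.34  1.13  0.04] open 0.0139 q [-0.13 -0.59  2.32  0.19  0.87 -1.93]
```

Call:
servo_tool:
  increments:
    - {"slide": [0, 0, -0.2], "dr": [0, 0, 0.1], "jaw": 1}
    - {"slide": [0, 0, 0.2], "dr": [0, 0, 0.2], "jaw": 1}
    - {"slide": [0, 0, 0.5], "dr": [0, 0, 0.3], "jaw": 1}
    - {"slide": [0, 0, 0.8], "dr": [0, 0, 0.4], "jaw": 1}
    - {"slide": [0, 0, 1.2], "dr": [0, 0, 0.5], "jaw": 1}
    - {"slide": [0, 0, 1.2], "dr": [0, 0, 0.5], "jaw": 1}

```text
t: 11.7
tool_pos: [0.4362, 0.0241, 0.309]
orientation: [0.458, 2.56, 0.236]
force: [-1.9, 2.2, 4.3]
opening: 0.0139
gripper_force: 40.0
```

```bash
python3 -c "
from h import *
stat()"
```

```text
t 11.70 q6 -1.424 seat-in-mouth: h 1.4 mm, tool xy err [-0.1  0.2], rot rel pot (deg) [-6.000e-02  1.000e-02 -6.151e+01]
F tool [ 0.3  2.6 -4.5] T tool [-0.3   0.31  0.08] open 0.0139 q [-0.12 -0.58  2.32  0.19  0.86 -1.42]
```

Call:
servo_tool:
  increments:
    - {"slide": [0, 0, 0.4], "dr": [0, 0, 0.1], "jaw": 1}
    - {"slide": [0, 0, 0.8], "dr": [0, 0, 0.2], "jaw": 1}
    - {"slide": [0, 0, 1.2], "dr": [0, 0, 0.3], "jaw": 1}
    - {"slide": [0, 0, 1.6], "dr": [0, 0, 0.4], "jaw": 1}
    - {"slide": [0, 0, 1.9], "dr": [0, 0, 0.5], "jaw": 1}
    - {"slide": [0, 0, 1.9], "dr": [0, 0, 0.5], "jaw": 1}

```text
t: 12.3
tool_pos: [0.4373, 0.0241, 0.3075]
orientation: [1.093, 2.404, 0.41]
force: [-3.3, -0.8, 5.6]
opening: 0.0139
gripper_force: 40.0
```

```bash
python3 -c "
from h import *
stat()"
```

```text
t 12.30 q6 -0.924 seat-in-mouth: h -0.4 mm, tool xy err [-0.2  0.3], rot rel pot (deg) [ -0.06  -0.   -32.88]
F tool [-0.4 -0.1 -6.5] T tool [0.11 0.12 0.1 ] open 0.0139 q [-0.12 -0.58  2.32  0.19  0.86 -0.92]
```

Call:
servo_tool:
  increments:
    - {"slide": [0, 0, 0.35], "dr": [0, 0, 0.1], "jaw": 1}
    - {"slide": [0, 0, 0.7], "dr": [0, 0, 0.2], "jaw": 1}
    - {"slide": [0, 0, 1.05], "dr": [0, 0, 0.3], "jaw": 1}
    - {"slide": [0, 0, 1.05], "dr": [0, 0, 0.3], "jaw": 1}

```text
t: 12.7
tool_pos: [0.4379, 0.0242, 0.3073]
orientation: [1.459, 2.243, 0.507]
force: [-11.9, -0.3, 12.8]
opening: 0.0141
gripper_force: 40.0
```

```bash
python3 -c "
from h import *
stat()"
```

```text
t 12.70 q6 -0.625 seat-in-mouth: h -0.9 mm, tool xy err [-0.3  0.7], rot rel pot (deg) [ -0.07   0.   -15.71]
F tool [  2.2  -2.7 -17.2] T tool [0.73 0.48 0.03] open 0.0141 q [-0.12 -0.57  2.32  0.19  0.86 -0.62]
```

Call:
servo_tool:
  increments:
    - {"slide": [0, 0, -0.3], "dr": [0, 0, 0.07], "jaw": 1}
    - {"slide": [0, 0, -0.3], "dr": [0, 0, 0.14], "jaw": 1}
    - {"slide": [0, 0, -0.3], "dr": [0, 0, 0.2], "jaw": 1}
    - {"slide": [0, 0, -0.3], "dr": [0, 0, 0.2], "jaw": 1}

```text
t: 13.1
tool_pos: [0.4377, 0.0241, 0.3072]
orientation: [1.692, 2.108, 0.568]
force: [-7.6, -2.0, 8.6]
opening: 0.014
gripper_force: 40.0
```

```bash
python3 -c "
from h import *
stat()"
```

```text
t 13.10 q6 -0.426 seat-in-mouth: h -0.8 mm, tool xy err [-0.2  0.6], rot rel pot (deg) [-0.07 -0.   -4.32]
F tool [ -0.7  -2.2 -11.4] T tool [0.53 0.14 0.03] open 0.014 q [-0.12 -0.57  2.32  0.19  0.86 -0.43]
```

Call:
servo_tool:
  increments:
    - {"slide": [0, 0, 0], "dr": [0, 0, 0.07], "jaw": 1}
    - {"slide": [0, 0, 0], "dr": [0, 0, 0.14], "jaw": 1}
    - {"slide": [0, 0, 0], "dr": [0, 0, 0.2], "jaw": 1}
    - {"slide": [0, 0, 0], "dr": [0, 0, 0.2], "jaw": 1}

```text
t: 13.5
tool_pos: [0.4378, 0.0241, 0.3073]
orientation: [1.915, 1.951, 0.625]
force: [-6.1, -1.0, 8.0]
opening: 0.0139
gripper_force: 40.0
```

```bash
python3 -c "
from h import *
stat()"
```

```text
t 13.50 q6 -0.226 seat-in-mouth: h -0.9 mm, tool xy err [-0.1  0.7], rot rel pot (deg) [-0.08  0.01  7.14]
F tool [ -0.2  -0.9 -10.1] T tool [0.54 0.05 0.04] open 0.0139 q [-0.12 -0.57  2.32  0.19  0.86 -0.23]
```

Call:
servo_tool:
  increments:
    - {"slide": [0, 0, 0], "dr": [0, 0, 0.05], "jaw": 1}
    - {"slide": [0, 0, 0], "dr": [0, 0, 0.1], "jaw": 1}
    - {"slide": [0, 0, 0], "dr": [0, 0, 0.15], "jaw": 1}
    - {"slide": [0, 0, 0], "dr": [0, 0, 0.15], "jaw": 1}

```text
t: 13.9
tool_pos: [0.4378, 0.0242, 0.3073]
orientation: [2.075, 1.82, 0.665]
force: [-5.9, 0.3, 8.0]
opening: 0.0139
gripper_force: 40.1
```

```bash
python3 -c "
from h import *
stat()"
```

```text
t 13.90 q6 -0.077 seat-in-mouth: h -0.9 mm, tool xy err [0.1 0.7], rot rel pot (deg) [-0.09  0.02 15.68]
F tool [ 0.9 -0.9 -9.8] T tool [ 0.47  0.18 -0.29] open 0.0139 q [-0.12 -0.57  2.32  0.19  0.86 -0.08]
```

Call:
servo_tool:
  increments:
    - {"slide": [0, 0, 0], "dr": [0, 0, 0.05], "jaw": 1}
    - {"slide": [0, 0, 0], "dr": [0, 0, 0.08], "jaw": 1}
    - {"slide": [0, 0, 0], "dr": [0, 0, 0.08], "jaw": 1}

```text
t: 14.2
tool_pos: [0.4378, 0.0242, 0.3073]
orientation: [2.156, 1.746, 0.685]
force: [-5.9, -0.7, 7.4]
opening: 0.0135
gripper_force: 40.7
```

```bash
python3 -c "
from h import *
stat()"
```

```text
t 14.20 q6 0.002 seat-in-mouth: h -0.9 mm, tool xy err [0.2 0.8], rot rel pot (deg) [-9.000e-02  2.000e-02  2.019e+01]
F tool [-0.2 -1.1 -9.4] T tool [ 0.4   0.07 -0.76] open 0.0135 q [-0.12 -0.57  2.32  0.19  0.86  0.  ]
```

Call:
servo_tool:
  increments:
    - {"slide": [0, -0.3, -0.5], "dr": [0, 0, -0.03], "jaw": 0.9}
    - {"slide": [0, -0.3, -0.5], "dr": [0, 0, -0.03], "jaw": 0.7}
    - {"slide": [0, -0.3, -0.5], "dr": [0, 0, -0.03], "jaw": 0.5}
    - {"slide": [0, -0.3, -0.5], "dr": [0, 0, -0.03], "jaw": 0.5}
    - {"slide": [0, -0.3, -0.5], "dr": [0, 0, -0.03], "jaw": 0.5}
    - {"slide": [0, -0.3, -0.5], "dr": [0, 0, -0.03], "jaw": 0.5}

```text
t: 14.8
tool_pos: [0.4369, 0.0242, 0.3062]
orientation: [2.127, 1.775, 0.676]
force: [-0.1, -0.0, 0.0]
opening: 0.0453
gripper_force: 0.0
```

```bash
python3 -c "
from h import *
stat()"
```

```text
t 14.80 q6 -0.028 seat-in-mouth: h -1.3 mm, tool xy err [-0.2 -0.9], rot rel pot (deg) [ 0.02  0.02 18.5 ]
F tool [-0.1 -0.1 -0.1] T tool [ 0.16 -0.1  -0.02] open 0.0453 q [-0.12 -0.58  2.33  0.19  0.86 -0.03]
```

Call:
servo_tool:
  increments:
    - {"slide": [0, 0, -10], "dr": [0, 0, 0], "jaw": 0.5}
    - {"slide": [0, 0, -30], "dr": [0, 0, 0], "jaw": 0.5}
    - {"slide": [0, 0, -60], "dr": [0, 0, 0], "jaw": 0.5}
    - {"slide": [-10, 0, -90], "dr": [0, 0, 0], "jaw": 0.5}
    - {"slide": [-40, 0, -90], "dr": [0, 0, 0], "jaw": 0.5}
    - {"slide": [-40, 0, -90], "dr": [0, 0, 0], "jaw": 0.5}
    - {"slide": [-40, 0, -90], "dr": [0, 0, 0], "jaw": 0.5}
    - {"slide": [-40, 0, -90], "dr": [0, 0, 0], "jaw": 0.5}

```text
t: 15.6
tool_pos: [0.3846, -0.0213, 0.3756]
orientation: [2.127, 1.776, 0.676]
force: [0.3, 0.7, -0.9]
opening: 0.0465
gripper_force: 0.0
```

Run:
```python
from h import *
im,d,p=snap('wrist','w3'); w=cloud(d,p); stat()
cv2.imwrite('pics/w3b.png',cv2.resize(im[:,:,::-1],(800,600)))
q=w-M; h=q@AX; r=np.linalg.norm(q-h[...,None]*AX,axis=-1)
k=(r<.027)&(h>-.005)&(h<.015); P=w[k]; c=P.mean(0); n=np.linalg.svd(P-c)[2][2]; n*=np.sign(n[2])
print(k.sum(),'top face h mm',np.median(h[k])*1000,'angle to axis deg',np.degrees(np.arccos(n@AX)))
k=(r<.029)&(h>.02)&(h<.045);print('wing top',np.median(h[k])*1000,k.sum())
```

```text
t 15.65 q6 -0.176 seat-in-mouth: h 88.3 mm, tool xy err [-39.4  -1.4], rot rel pot (deg) [ 0.06  0.07 18.47]
F tool [-0.2  0.2 -0.3] T tool [ 0.17 -0.17 -0.03] open 0.0465 q [-0.3  -0.84  2.35  0.26  1.13 -0.18]
2381 top face h mm 3.0660558178011006 angle to axis deg 0.42329981601429706
wing top 31.31286583048482 1203
```

View pics/w3b.png

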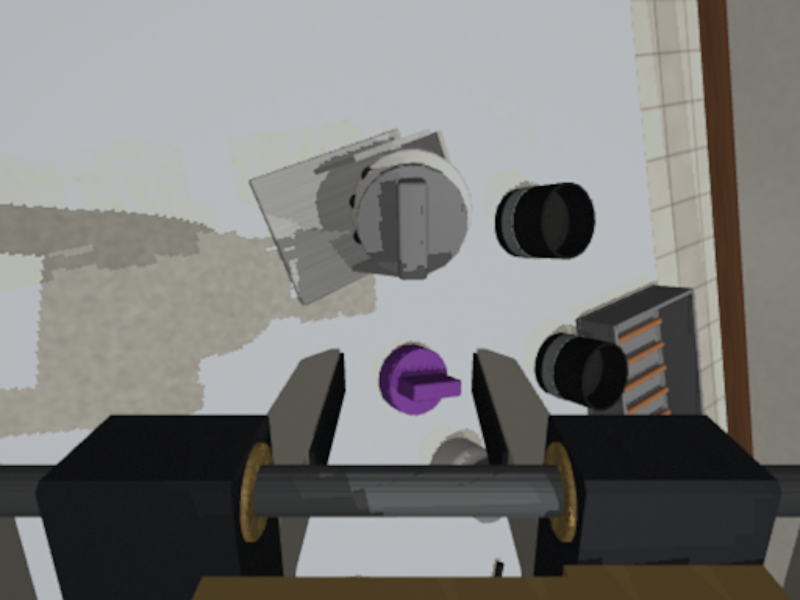

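The cap sits square on the pot at (412,220). Its top face is 3.1 mm above the rim plane (3.25 expected when home) and its tilt error is 0.4°. The gripper is clear of everything and the bystanders look undisturbed, so I'm handing in.

```bash
python3 -c "
from plant import close_job
print(close_job())"
```

```text
the job is handed in; nothing more can be done
None
```

I screwed the cap fully home on the tilted pot, released it and handed the job in at about 15.7 s; no verdict came back. My last camera check showed the cap seated and square to within 0.5°, and none of the other items in that view looked moved.

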